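# Bring the bench magnifier to the stop and set its focus knob to the index

## Task

Walk the green magnifier stand forward, pushing only on its heavy foot (for example on its two rear corners in turn), until its front edge lies flush along the steel stop bar with the lens over the brass lock nut. Only then turn the round focus knob on top of the column clockwise (seen from above) until its pointer lines up with the index tab on the ring below it, and let go. Leave the index ring where it is set, keep the stand upright and do not disturb the other things on the bench.

Things in the scene. Friction and masses are not known exactly. Their poses are not given: they have to be found in the camera images.
- fixture: Fixed inspection fixture. Origin on the bench at the middle of the near face of its steel stop bar; x points forward, away from the stand, square to that face, y to the left along the bar, z up. The bar is 22 mm thick (x 0 to 22 mm), 240 mm long, 24 mm high. Behind it a low bed carries a brass hexagon lock nut (52 mm across flats) centred at x 62 mm, y 0, its top 33 mm high.
- stand: Loose green magnifier stand, about 0.94 kg (+-15 per cent). Origin on the bench under its foot's centre, x forward to the stop bar, y left, z up. U-shaped foot 150 long (x -75 to 75), 180 wide, 28 mm high: front cross piece (x 13 to 75) and two rear legs 42 wide, centred at y +69 and -69, open between. Starts 40 to 80 mm short of the bar, skewed up to 9 degrees.
- column: 28 mm column at x 20, y 0 of the stand, and the lens arm: rigid parts of the stand (same origin and axes as stand). The lens ring, 84 mm outside diameter, is centred at x 138 mm, heights 51 to 61 mm. Index ring and knob sit on top of the column. Not to be pushed or gripped.
- front_l (a point): Left front corner of the stand's foot (x 75, y 90, height 14 mm in the stand's frame). It touches the bar when its x in the fixture's frame is 0.
- front_r (a point): Right front corner of the foot (x 75, y -90, height 14 mm).
- rear_l (a point): Middle of the upright rear face of the left rear leg (x -75, y 69, height 14 mm; face 42 wide, 28 mm high): a place to push. The stand slides at about 2 to 7 N, turning as it goes; when its corner meets the bar the push rises sharply.
- rear_r (a point): The same on the right rear leg (x -75, y -69, height 14 mm).
- lens (a point): Centre of the lens, 138 mm ahead of the stand's origin, 56 mm high. The foot being flush, its y in the fixture's frame should be near 0.
- knob_grip (a point): On the upright axis of the focus knob, 11 mm below its top: its knurled aluminium cylinder is 44 mm in diameter, from 89.5 to 123.5 mm above the bench, this point at 112.5 mm. Nothing rises above the knob. Below the cylinder is its skirt, a disc of 64 mm diameter, top at 89.5 mm (keep the fingertips above it), and below that the index ring, 84 mm diameter.
- focus (a joint): Focus knob angle, rad: 0 at its stop, growing as it turns clockwise seen from above, up to a stop at 4.5. It starts between 0.05 and 0.5 and stays where it is left (friction about 0.06 N m). The pointer reaches the index after 2.1 to 3.55 rad, more than one grasp; the skirt turns with it.
- pointer (a point): End of the dark pointer bar on the skirt, at the skirt's edge, 32 mm from the knob's axis. It turns with the knob.
- index_mark (a point): Inner end of the dark raised index tab on the index ring, 32 mm from the knob's axis, top of the tab at 89.5 mm. The pointer is lined up when pointer is directly at this point in plan (same bearing from the knob axis). Not to be pushed.
- index (a joint): Angle of the stiff index ring in rad, clockwise from above; 0 when its tab points straight forward along the stand's x. Lined up means focus = 3.1 + index. It takes about 7 N at its edge to turn it: leave it.
- gauge_tray: Bystander: wooden cradle 150 x 60 x 24 mm with a steel thread plug gauge lying in it, overall 35 mm high, right of the stand.
- spare_nut: Bystander: brass hexagon lock nut, 42 mm across flats, 14 mm high, left of the stand.
- ring_gauge: Bystander: steel ring 60 mm diameter, 20 mm high, left of the fixture.
- oil: Bystander: grey oil bottle 44 mm diameter, 110 mm high, far right.
- block_case: Bystander: dark wooden case 90 x 150 x 30 mm, left.
- driver: Bystander: screwdriver 170 mm long, right.
- vblock: Bystander: steel V-block 60 x 50 x 40 mm, far left.

How it is judged:
On the way, in this order (a step that is already met when the one before it is completed fails the run):
1. the foot's front edge lies flush along the stop bar: both front corners within 4 mm of it, the lens within 22 mm of the nut's centre line (x of each of front_l, front_r in the frame of fixture above -0.004 m and y of lens in the frame of fixture between -0.022 and 0.022 m), for 0.2 s.
2. the knob's pointer is lined up with the index (horizontal distance between pointer and index_mark below 0.0032 m), for 0.2 s.
At the end, for the whole second after the job is handed in: The stand rests upright with both front corners of its foot within 4 mm of the stop bar and the lens within 22 mm of the nut's centre line; the pointer's end is within 3.2 mm (about 6 degrees) of the index mark; everything is released and still (all of step 1 and angle between stand's own z axis and vertical below 0.05 rad and linear speed of stand below 0.01 m/s and horizontal distance between pointer and index_mark below 0.0032 m); the robot touches nothing.
It fails at once if the column or lens arm is pushed or gripped (contact force between any of the fingers, the arm and column above 2 N).
It fails at once if the knob is turned before the stand is against the bar (value of joint focus above 0.6 rad and x of any of front_l, front_r in the frame of fixture below -0.01 m).
It fails at once if the index ring is pushed (it would turn out of its setting) (contact force between any of the fingers, the arm and index above 6 N).
It fails at once if the stand is tipped (angle between stand's own z axis and vertical above 0.2 rad).
It fails at once if a bystander is disturbed (moved more than 20 mm) (distance of any of gauge_tray, spare_nut, ring_gauge, oil, block_case, driver, vblock from where it was at the start of the episode above 0.02 m).
It also fails if it takes over 67 s, if anything falls off the work surface, if the arm or the gripper's body presses on something with over 40 N, if the wrist force passes 120 N, or if a joint passes its speed limit or range.

## Robot

A 7-joint arm with a two-finger parallel gripper is mounted at the origin on the work surface. World frame = base frame: x ahead of the robot, y to its left, z up, the work surface at z = 0. Lengths are in m, angles in rad, forces in N, time in s.
With the tool pointing down it reaches from about 0.425 to 0.925 m from the base axis. Payload 6.8 kg.
Tool frame: the origin (TCP) lies at the centre of the arm's flange, where the gripper is bolted on; the fingertips stand 173 mm ahead of it and the grasp point (between the pads) lies 155 mm ahead of it (finger_overhang is the distance from the TCP to the fingertips, in m); y points along the fingers, z is the direction in which the jaws open and shut, and the axes are right-handed (so a half turn about y gives the same grasp; the last joint's range is limited). The gripper opens to 85 mm and grips with 20 to 120 N. Pads are 22 mm wide; open, the fingers measure 114 mm over their backs; the gripper's body (76 mm by 85 mm) begins 54 mm behind the grasp point. The pads swing forward as they close: fully open they stand 13 mm farther back than shut.
Start: joints at [1.104, 0.477, 0.022, 1.555, -0.011, 1.109, -0.083], TCP at [0.237, -0.632, 0.405] pointing down, gripper open.
Joint ranges: [-2.96, 2.96], [-0.34, 2.1], [-1.41, 1.46], [0.24, 2.44], [-1.37, 4.51], [0.17, 1.92], [-2.96, 2.96]. Speed limits (rad/s): [2.39, 2.39, 3.14, 3.14, 3.14, 3.14, 3.14].

## Interface

Orientations are given as a rotation vector (axis times angle).
In Python, from bench import get_obs, grab_frame, hand_in, finger_overhang gives the robot as it stands. The module is installed in compiled form; this text tells all that it offers.
- The arm moves only by the shell command python3 -m jog 'ROWS' [FORCE]. ROWS is JSON, a list of rows, each a list of 3 entries, a list of its own where there are three numbers: the shift along the tool's x, y, z in cm, then the turn about the tool's y in rad, then the gripper command: -1 is fully open, 1 is shut, values between are in proportion. In form: [[[x, y, z], twist, gripper], ...]. A call has 1 to 10 rows; each row is the pose to reach, as a shift and turn from the pose commanded when the call began, along the tool's axes at that moment; what a row does not reach only later rows make up. A row lasts 1/8 s, in which the tool goes at most 62.5 mm and 10.7 degrees, less where a joint would pass 70% of its speed; a pose out of reach is approached as far as the arm can. A call with a gripper value outside its range is refused whole. The fingers move at their own pace and stop on an object; FORCE is the grip in N (left out, the last holds). Time passes only in rows, so rows that repeat a pose let the fingers close. It gives the time, the measured TCP pose, the force and the opening at its end, in the units of the state.
- get_obs(): the state, without advancing time (a new reading comes with each control period).
- grab_frame(name): name is "scene" or "top" or "wrist"; returns a dict with "image" (420x560x3 uint8, blue, green, red), "fx", "fy", "cx", "cy" (pixels), "origin" and "rotation" of the camera in the world. Camera axes: x right, y up, looking along -z (the intrinsics and any distortion apply to the point x, -y, -z); pixel columns grow to the right and rows downward; lengths in m; the calibration is good to about 2 mm. A picture is of the moment at which its call begins. There is no depth.
- hand_in(): hands the job in, once; it reports no verdict.
The state is a dict: "clock": time; "joints": joint angles; "qvel": joint speeds; "tau": joint torques, N m; "tcp_pos": TCP position; "orientation": TCP orientation; "contact_force": force on the tool from outside, world axes, zero at the start; "moment": the same for the moment, N m; "grip_width": finger opening in m.
Only numpy, scipy, OpenCV 4.12 (cv2) and the standard library are available. Lean on these libraries where they do the work, as an engineer would, in place of code of your own. Each camera call takes 0.05 s, during which the arm holds its last target.

## Working session

There is one attempt and no reset: what is moved stays moved. The work goes in short steps, Python scripts to look and compute and a shell command to move; the robot and the scene stay as the last step left them, time stands still between calls to the robot, and variables do not carry over. Pictures are saved under pics/ and viewed, and the job is handed in when it is done.

```bash
mkdir -p pics; cat > h.py <<'E'
import numpy as np, cv2
from bench import get_obs, grab_frame, finger_overhang
from scipy.spatial.transform import Rotation as R
def snap(name,fn):
    f=grab_frame(name); cv2.imwrite('pics/'+fn,f['image']); 
    import pickle; pickle.dump(f,open('pics/'+fn+'.pkl','wb')); return f
def load(fn):
    import pickle; return pickle.load(open('pics/'+fn+'.pkl','rb'))
def rot(f):
    r=np.array(f['rotation']); return r if r.shape==(3,3) else R.from_rotvec(r).as_matrix()
def pix2w(f,u,v,z):
    d=np.array([(u-f['cx'])/f['fx'],-(v-f['cy'])/f['fy'],-1.]); d=rot(f)@d; o=np.array(f['origin'])
    return o+d*(z-o[2])/d[2]
def w2pix(f,p):
    c=rot(f).T@(np.array(p)-np.array(f['origin'])); return np.array([f['cx']+f['fx']*c[0]/-c[2], f['cy']-f['fy']*c[1]/-c[2]])
E
python3 - <<'E'
from h import *
o=get_obs(); print(o); print(finger_overhang)
print(R.from_rotvec(o['orientation']).as_matrix().round(3))
for n in ['scene','top','wrist']:
    f=snap(n,n+'0.png'); print(n,{k:f[k] for k in f if k!='image'})
E
```

```text
{'clock': 0.0, 'joints': array([ 1.10391275,  0.47781199,  0.02233264,  1.55642448, -0.01150502,
        1.10931612, -0.08312883]), 'qvel': array([-0.00076128, -0.00057904,  0.00087201,  0.00077968,  0.00029535,
        0.0006397 ,  0.00015908]), 'tau': array([-5.14297535e-04, -5.96445680e+01,  1.60787936e+00, -2.81189203e+01,
        1.26033212e-02,  9.27667221e-03, -2.54872288e-05]), 'tcp_pos': array([ 0.2369356 , -0.63176336,  0.40372871]), 'orientation': array([-0.36788439,  2.02795906, -2.02430387]), 'contact_force': array([-0.31365843, -0.22708417,  0.48440137]), 'moment': array([-0.02521901,  0.01304462, -0.03863574]), 'grip_width': 0.08584029613109197}
0.1734
[[-0.936 -0.001  0.351]
 [-0.351  0.002 -0.936]
 [ 0.    -1.    -0.002]]
scene {'fx': 504.381147905381, 'fy': 504.381147905381, 'cx': 281.60205722073874, 'cy': 210.33630108118365, 'origin': array([1.16451437, 0.84186272, 1.00075791]), 'rotation': array([0.31269767, 1.07911805, 2.42093637])}
top {'fx': 451.5430616092458, 'fy': 451.5430616092458, 'cx': 273.4315423840392, 'cy': 204.63426416885423, 'origin': array([0.47320349, 0.01400805, 1.44486124]), 'rotation': array([ 0.09397141, -0.09461662, -1.59417756])}
wrist {'fx': 370.84626933473334, 'fy': 370.84626933473334, 'cx': 278.7832538328617, 'cy': 210.481313658711, 'origin': array([ 0.30706751, -0.60660537,  0.37277651]), 'rotation': array([-0.25774192,  0.18198793, -1.20175595])}
```

View pics/top0.png

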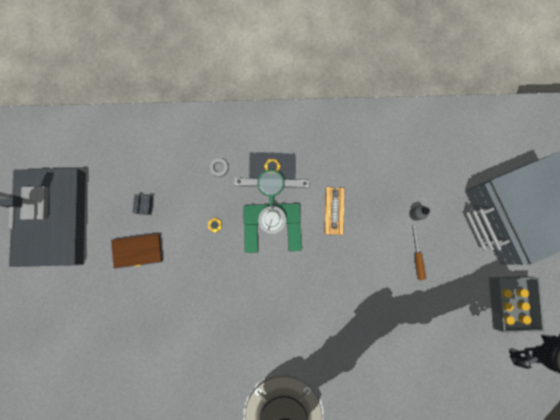

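View pics/scene0.png

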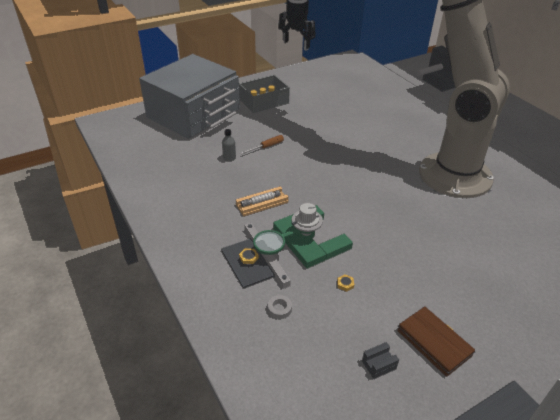

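View pics/wrist0.png

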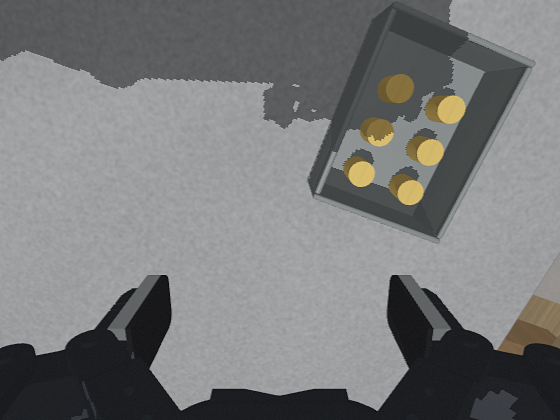

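```bash
python3 - <<'E'
import cv2
i=cv2.imread('pics/top0.png')[140:265,200:350]
cv2.imwrite('pics/top0c.png',cv2.resize(i,None,fx=5,fy=4.8*5/4.8*0.96,interpolation=cv2.INTER_CUBIC)if 0 else cv2.resize(i,(720,600),interpolation=cv2.INTER_CUBIC))
E
```

```text
(no output)
```

View pics/top0c.png

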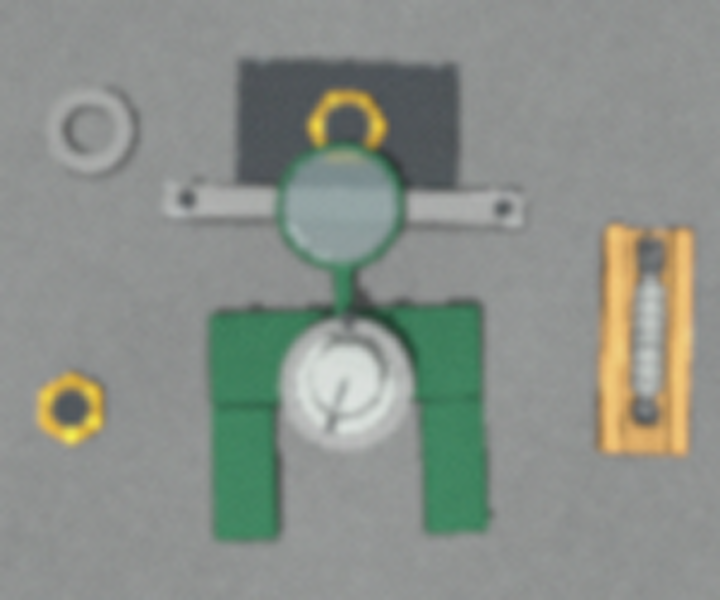

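```bash
python3 - <<'E'
from h import *
f=load('top0.png')
g=lambda x,y,z: pix2w(f,200+(x+.5)/4.8-.5,140+(y+.5)/4.8-.5,z)
for n,x,y,z in [('FL',210,312,.028),('FR',481,303,.028),('RLo',214,541,.028),('RLi',280,539,.028),('RRi',425,533,.028),('RRo',488,530,.028),('barL',163,216,.024),('barR',523,227,.024),('barLf',165,182,.024),('barRf',523,193,.024),('lens',341,206,.056),('nut',347,125,.033),('ptr',330,431,.0895),('knob',348,380,.1235),('ring',346,382,.08),('tab',348,318,.0895),('tray',600,455,.024),('tray2',692,455,.024)]:
    print(n,g(x,y,z).round(4))
E
```

```text
FL [0.646  0.1063 0.028 ]
FR [ 0.6475 -0.0723  0.028 ]
RLo [0.496  0.1063 0.028 ]
RLi [0.4962 0.0634 0.028 ]
RRi [ 0.4977 -0.031   0.028 ]
RRo [ 0.4986 -0.072   0.028 ]
barL [0.7115 0.1366 0.024 ]
barR [ 0.698 -0.102  0.024]
barLf [0.7344 0.135  0.024 ]
barRf [ 0.7209 -0.1028  0.024 ]
lens [0.7098 0.0182 0.056 ]
nut [0.768 0.013 0.033]
ptr [0.5616 0.0285 0.0895]
knob [0.5903 0.0164 0.1235]
ring [0.593  0.0178 0.08  ]
tab [0.6325 0.0155 0.0895]
tray [ 0.5457 -0.1472  0.024 ]
tray2 [ 0.5442 -0.2074  0.024 ]
```

```bash
python3 - <<'E'
import cv2
i=cv2.imread('pics/scene0.png')[0:90,230:350]
cv2.imwrite('pics/s0c.png',cv2.resize(i,(800,600),interpolation=cv2.INTER_CUBIC))
i=cv2.imread('pics/scene0.png')[180:290,220:370]
cv2.imwrite('pics/s0d.png',cv2.resize(i,(800,586),interpolation=cv2.INTER_CUBIC))
E
```

```text
(no output)
```

View pics/s0c.png

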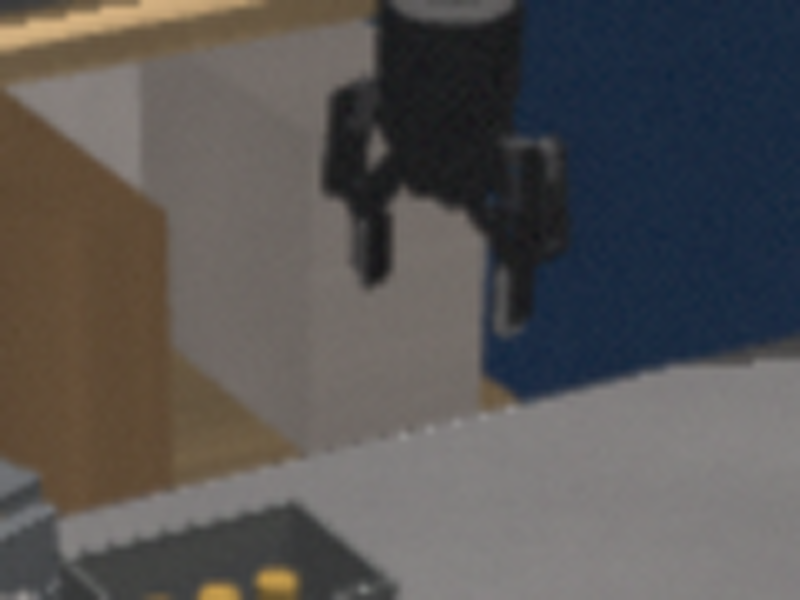

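View pics/s0d.png

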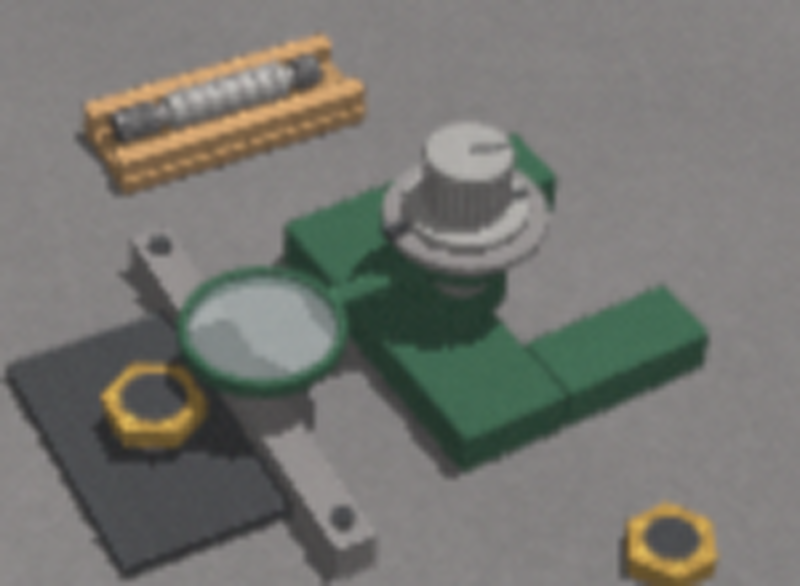

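```bash
cat >> h.py <<'E'
def rel(pw,o=None):
    "world target -> tool shift cm"
    o=o or get_obs(); M=R.from_rotvec(o['orientation']).as_matrix()
    return (M.T@(np.array(pw)-o['tcp_pos'])*100).round(2)
E
python3 - <<'E'
from h import *
for p in [(0.45,-.45,.404),(.45,.017,.404),(.45,.017,.30)]: print(rel(p))
E
```

```text
[-26.33   0.    -9.54]
[-42.73   0.07 -53.27]
[-42.73  10.47 -53.25]
```

```bash
python3 -m jog '[[[-26.3,0,-9.5],0,-1],[[-26.3,0,-9.5],0,-1],[[-26.3,0,-9.5],0,-1],[[-26.3,0,-9.5],0,-1],[[-26.3,0,-9.5],0.1,-1],[[-42.7,0,-53.3],0.2,-1],[[-42.7,0,-53.3],0.3,-1],[[-42.7,0,-53.3],0.4,-1],[[-42.7,0,-53.3],0.415,-1],[[-42.7,0,-53.3],0.415,-1]]'; python3 -c "
from h import *
o=get_obs();print(o['clock'],R.from_rotvec(o['orientation']).as_matrix().round(3));print(rel((.45,.017,.30)))"
```

```text
clock: 1.4
tcp_pos: [0.4494, -0.1362, 0.4047]
orientation: [-0.062, -2.193, 2.193]
contact_force: [1.4, 0.3, -0.0]
grip_width: 0.0852
1.4 [[-0.998  0.    -0.056]
 [ 0.056 -0.    -0.998]
 [-0.    -1.     0.   ]]
[  0.8   10.47 -15.3 ]
```

```bash
python3 -m jog '[[[0.9,0,-15.3],0,-1],[[0.9,0,-15.3],0,-1],[[0.9,0,-15.3],0,-1],[[0.9,10,-15.3],0,-1],[[0.9,10,-15.3],0,-1],[[0.9,10,-15.3],0,-1]]'; python3 -c "
from h import *
f=snap('wrist','w1.png');print(f['origin'],f['rotation'])"
```

```text
clock: 2.15
tcp_pos: [0.4481, 0.0149, 0.3026]
orientation: [-0.054, -2.189, 2.191]
contact_force: [-0.2, 0.3, -0.8]
grip_width: 0.0854
[0.52266614 0.00981227 0.27109638] [-0.23314584  0.24602512 -1.612444  ]
```

View pics/w1.png

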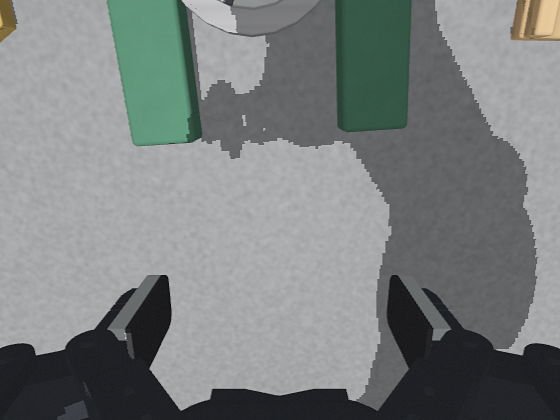

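```bash
python3 - <<'E'
from h import *
f=load('w1.png')
for n,u,v in [('RLo',133,140),('RLi',191,138),('RRi',340,123),('RRo',406,121)]: print(n,pix2w(f,u,v,.028).round(4))
i=f['image'][90:170,90:430]; cv2.imwrite('pics/w1c.png',cv2.resize(i,None,fx=2.3,fy=2.3,interpolation=cv2.INTER_CUBIC))
E
```

```text
RLo [0.4998 0.1057 0.028 ]
RLi [0.499 0.068 0.028]
RRi [ 0.5031 -0.0284  0.028 ]
RRo [ 0.5021 -0.0705  0.028 ]
```

View pics/w1c.png

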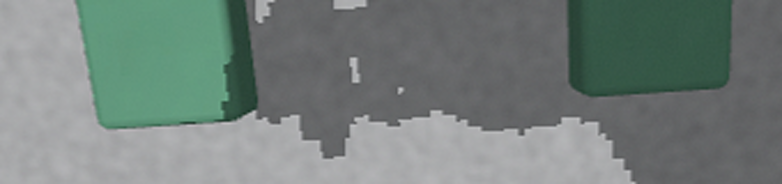

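```bash
python3 -c "
from h import *
print(rel((.455,.0222,.178)))"
```

```text
[-0.58 12.64 -0.75]
```

```bash
python3 -m jog '[[[-0.6,6,-0.75],0,-1],[[-0.6,12.1,-0.75],0,-1],[[-0.6,12.1,-0.75],0,-1],[[-0.6,12.1,-0.75],0,-1]]'; python3 -c "
from h import *
print(rel((.455,.0222,.178)),get_obs()['contact_force'])
f=snap('wrist','w2.png');snap('scene','s2.png')"
```

```text
clock: 2.7
tcp_pos: [0.4572, 0.0223, 0.1863]
orientation: [-0.066, -2.195, 2.194]
contact_force: [0.4, -1.5, -0.7]
grip_width: 0.0854
[0.23 0.83 0.02] [ 0.4311798  -1.46053255 -0.70763197]
```

View pics/w2.png

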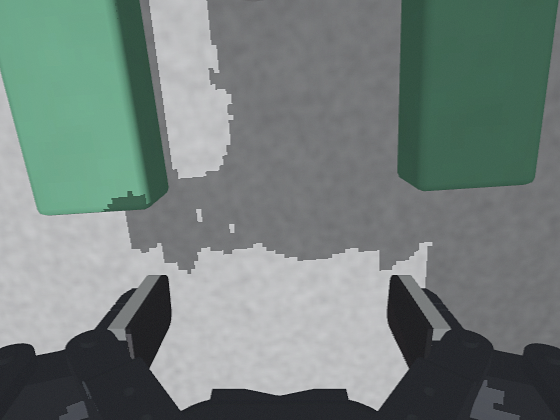

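View pics/s2.png

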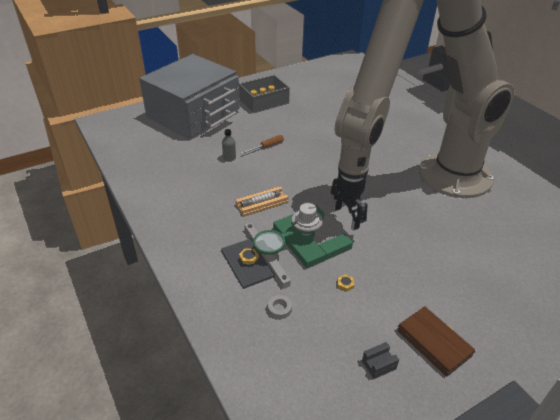

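```bash
python3 -m jog '[[[-1,0.7,0],0,-1],[[-2,0.7,0],0,-1],[[-2.5,0.7,0],0,-1],[[-3,0.7,0],0,-1],[[-3.5,0.7,0],0,-1],[[-4,0.7,0],0,-1],[[-4.5,0.7,0],0,-1]]'; python3 -c "
from h import *
print(rel((.5436,.0222,.178)),get_obs()['contact_force'])
f=snap('wrist','w3.png');snap('top','t3.png')
cv2.imwrite('pics/t3c.png',cv2.resize(cv2.imread('pics/t3.png')[140:265,200:350],(720,600),interpolation=cv2.INTER_CUBIC))"
```

```text
clock: 3.68
tcp_pos: [0.497, 0.0211, 0.1758]
orientation: [-0.046, -2.189, 2.191]
contact_force: [-12.8, 4.0, 9.4]
grip_width: 0.0852
[-4.64 -0.26 -0.35] [-12.83536492   3.99408847   9.3727938 ]
```

View pics/w3.png

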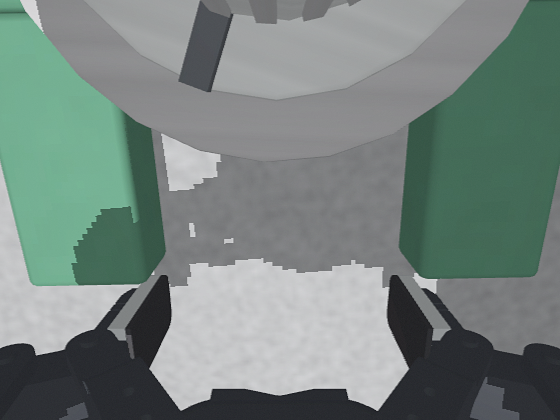

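View pics/t3c.png

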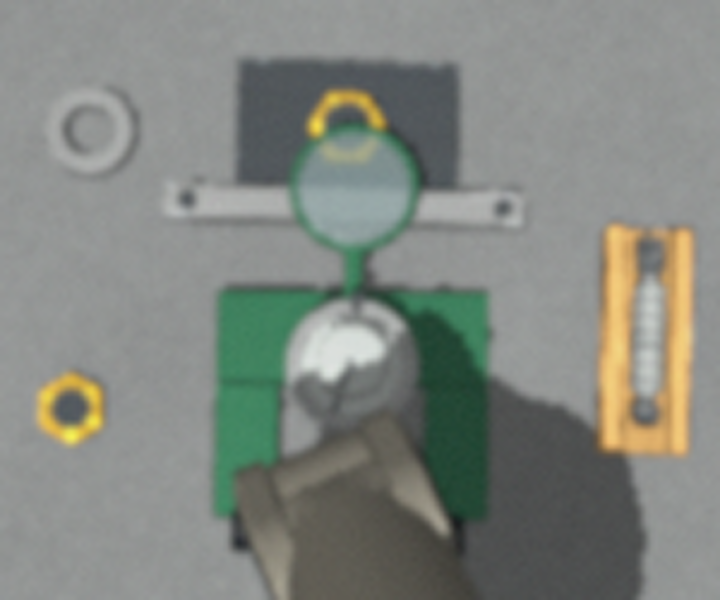

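```bash
python3 -m jog '[[[0,-0.5,0],0,-1],[[-0.5,-0.5,0],0,-1],[[-1,-0.5,0],0,-1],[[-1.5,-0.5,0],0,-1],[[-2,-0.5,0],0,-1],[[-2,-0.5,0],0,-1]]'; python3 -c "
from h import *
print(rel((.5436,.0222,.178)),get_obs()['contact_force'])
f=snap('wrist','w4.png');snap('top','t4.png')
cv2.imwrite('pics/t4c.png',cv2.resize(cv2.imread('pics/t4.png')[140:265,200:350],(720,600),interpolation=cv2.INTER_CUBIC))"
```

```text
clock: 4.53
tcp_pos: [0.519, 0.0178, 0.1809]
orientation: [-0.056, -2.188, 2.191]
contact_force: [-6.2, -0.0, 0.6]
grip_width: 0.0856
[-2.44  0.28 -0.58] [-6.19227763e+00 -5.29621276e-03  5.50337838e-01]
```

View pics/w4.png

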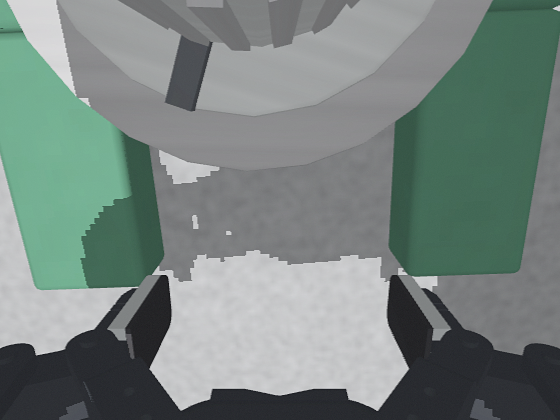

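View pics/t4c.png

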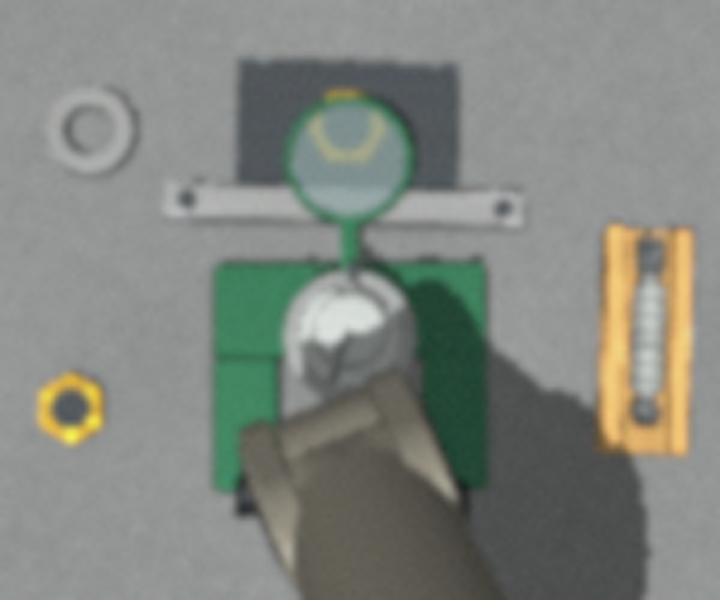

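```bash
python3 -m jog '[[[-0.5,0,0],0,-1],[[-1,0,0],0,-1],[[-1.4,0,0],0,-1],[[-1.7,0,0],0,-1],[[-2.0,0,0],0,-1],[[-2.0,0,0],0,-1]]'; python3 -c "
from h import *
print(rel((.5436,.0222,.178)),get_obs()['contact_force'])
f=snap('wrist','w5.png');snap('top','t5.png')
cv2.imwrite('pics/t5c.png',cv2.resize(cv2.imread('pics/t5.png')[140:265,200:350],(720,600),interpolation=cv2.INTER_CUBIC))"
```

```text
clock: 5.38
tcp_pos: [0.5388, 0.017, 0.1808]
orientation: [-0.055, -2.188, 2.191]
contact_force: [-6.9, 0.9, 0.9]
grip_width: 0.0855
[-0.45  0.28 -0.54] [-6.86485991  0.89387836  0.85310488]
```

View pics/t5c.png

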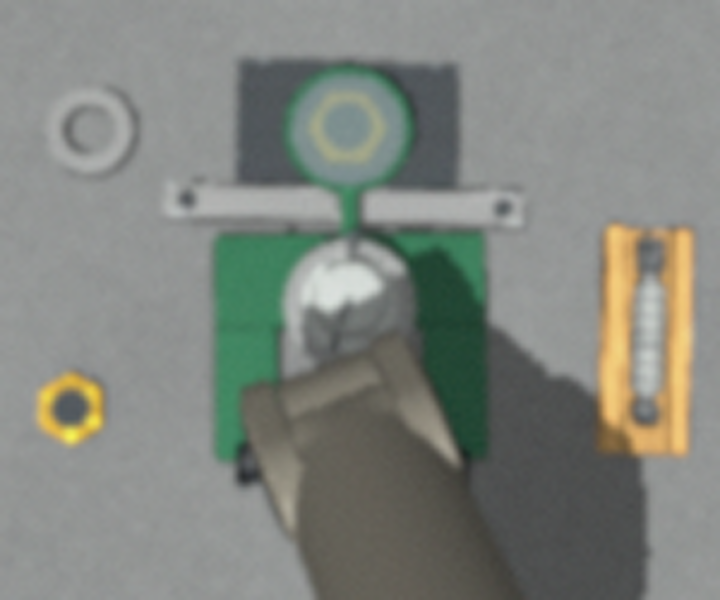

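View pics/w5.png

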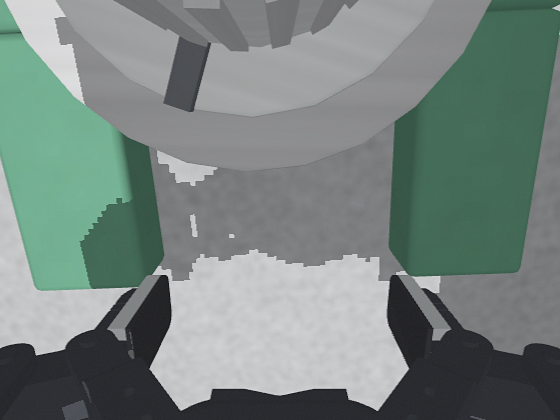

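Lens sits over the nut laterally; a few mm remain and the right corner leads. Push on, slowly, watching the force.

```bash
python3 -m jog '[[[-0.2,0,0],0,-1],[[-0.4,0,0],0,-1],[[-0.4,0,0],0,-1]]';python3 -m jog '[[[-0.2,0,0],0,-1],[[-0.3,0,0],0,-1],[[-0.3,0,0],0,-1]]'; python3 -m jog '[[[-0.2,0,0],0,-1],[[-0.3,0,0],0,-1],[[-0.3,0,0],0,-1]]'; python3 -c "
from h import *
print(rel((.5436,.0222,.178)),get_obs()['contact_force'])
f=snap('wrist','w6.png');snap('top','t6.png')
cv2.imwrite('pics/t6c.png',cv2.resize(cv2.imread('pics/t6.png')[170:240,220:330],(800,509),interpolation=cv2.INTER_CUBIC))"
```

```text
clock: 5.85
tcp_pos: [0.5426, 0.0169, 0.1809]
orientation: [-0.055, -2.188, 2.191]
contact_force: [-7.4, -0.8, 2.1]
grip_width: 0.0854
clock: 6.22
tcp_pos: [0.5446, 0.0168, 0.1807]
orientation: [-0.052, -2.186, 2.19]
contact_force: [-11.7, 1.5, 6.1]
grip_width: 0.0852
clock: 6.6
tcp_pos: [0.5456, 0.0169, 0.1805]
orientation: [-0.046, -2.183, 2.189]
contact_force: [-18.9, 2.1, 12.9]
grip_width: 0.0857
[ 0.23  0.25 -0.52] [-18.90567294   2.14191306  12.86659902]
```

View pics/t6c.png

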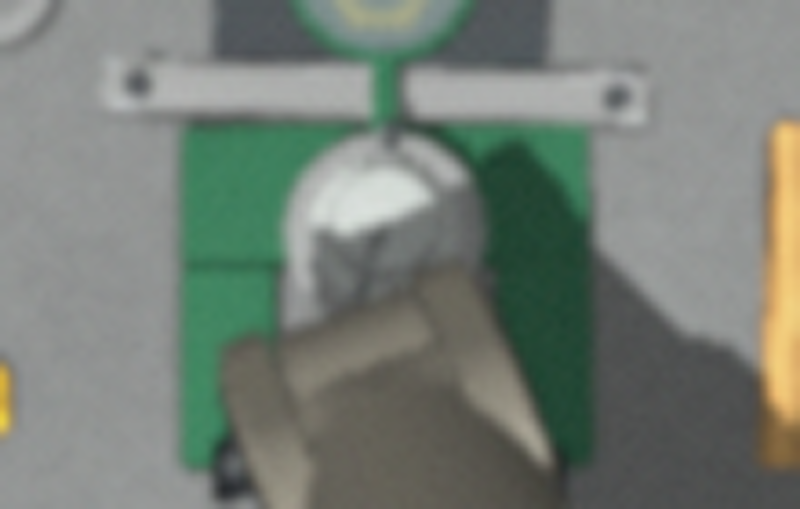

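View pics/w6.png

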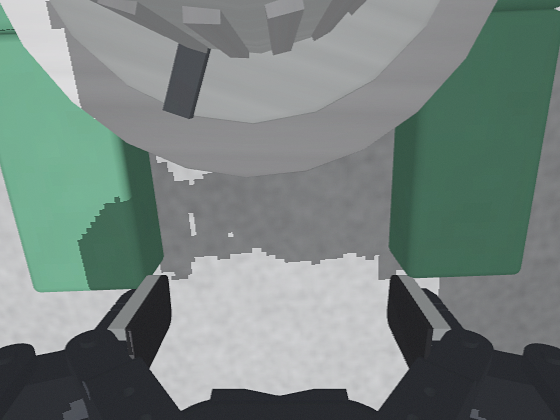

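```bash
python3 - <<'E'
from h import *
f=load('t6.png')
s=800/110
g=lambda x,y,z: pix2w(f,220+(x+.5)/s-.5,170+(y+.5)/s-.5,z).round(4)
for n,x,y,z in [('FL',184,124,.028),('FR',592,128,.028),('RL',184,468,.028),('RR',592,466,.028),('barL',103,109,.024),('barR',646,126,.024)]: print(n,g(x,y,z))
f=load('w6.png')
for n,u,v in [('RLo',38,291),('RLi',137,289),('RRi',410,276),('RRo',520,272)]: print(n,pix2w(f,u,v,.026).round(4))
print(f['origin'],R.from_rotvec(get_obs()['orientation']).as_matrix().round(4))
i=f['image'][230:330,0:560]; cv2.imwrite('pics/w6c.png',cv2.resize(i,(800,143)))
E
```

```text
FL [0.7034 0.1005 0.028 ]
FR [ 0.6971 -0.0776  0.028 ]
RL [0.5533 0.1032 0.028 ]
RR [ 0.5497 -0.0727  0.028 ]
barL [0.7117 0.1361 0.024 ]
barR [ 0.698  -0.1015  0.024 ]
RLo [0.5542 0.1048 0.026 ]
RLi [0.553  0.0679 0.026 ]
RRi [ 0.5526 -0.0332  0.026 ]
RRo [ 0.552  -0.0734  0.026 ]
[0.61993862 0.01168251 0.14835676] [[-0.9983 -0.0145 -0.0561]
 [ 0.0561 -0.0021 -0.9984]
 [ 0.0143 -0.9999  0.0029]]
```

View pics/w6c.png

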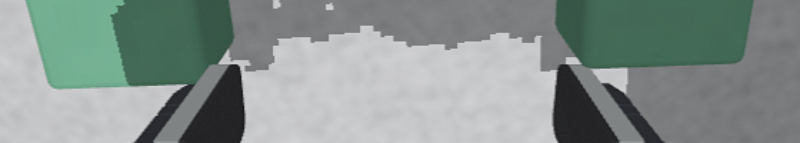

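```bash
python3 -c "
from h import *
o=get_obs();print(o['moment'],o['contact_force'])"
python3 - <<'E'
import cv2
i=cv2.imread('pics/t6.png')
cv2.imwrite('pics/t6d.png',cv2.resize(i[180:195,225:320],(800,126),interpolation=cv2.INTER_NEAREST))
E
```

```text
[ 0.15155972  3.81710378 -0.04613871] [-19.97631294   1.45740616  12.72406228]
```

View pics/t6d.png

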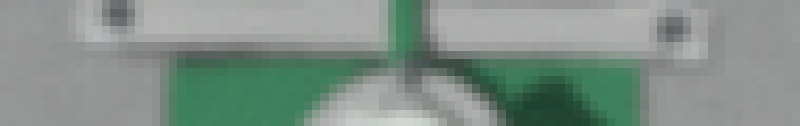

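```bash
python3 -m jog '[[[1.5,0,0],0,-1],[[1.5,0,-2],0,-1],[[1.0,0,-2],0,-1],[[0.5,0,-2],0,-1],[[0.2,0,-2],0,-1],[[0.2,0,-2],0,-1]]';  python3 -c "
from h import *
o=get_obs();print(o['contact_force'],o['moment'])
f=snap('wrist','w7.png')"
```

```text
clock: 7.45
tcp_pos: [0.5458, 0.0402, 0.1809]
orientation: [-0.043, -2.193, 2.19]
contact_force: [-17.5, 8.1, 11.6]
grip_width: 0.0859
[-17.50079731   8.1286213   11.61757342] [2.41662818 3.43525659 0.86999765]
```

View pics/w7.png

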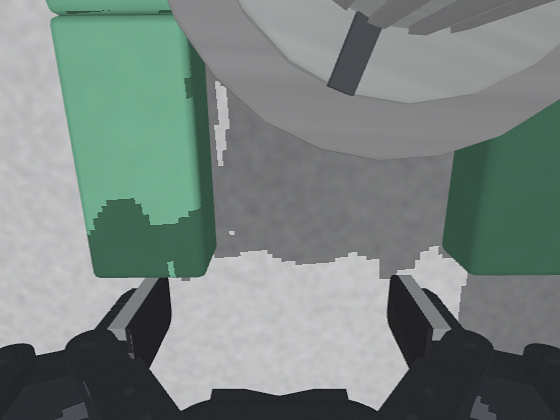

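```bash
python3 -m jog '[[[1.5,0,0],0,-1],[[3.5,0,0],0,-1],[[3.5,-6,0],0,-1],[[3.5,-12,2],0,-1],[[3.5,-15,2],0,-1],[[5,-15,2],0,-1],[[5,-15,2],0,-1]]';  python3 -c "
from h import *
o=get_obs();print(o['contact_force'])
f=snap('wrist','w8.png');snap('top','t8.png');snap('scene','s8.png')
cv2.imwrite('pics/t8c.png',cv2.resize(cv2.imread('pics/t8.png')[170:240,220:330],(800,509),interpolation=cv2.INTER_CUBIC))
cv2.imwrite('pics/s8c.png',cv2.resize(cv2.imread('pics/s8.png')[180:290,220:370],(800,586),interpolation=cv2.INTER_CUBIC))
"
```

```text
clock: 8.38
tcp_pos: [0.4975, 0.0192, 0.3311]
orientation: [-0.061, -2.191, 2.193]
contact_force: [-0.8, 0.3, -0.4]
grip_width: 0.0854
[-0.82685755  0.25340037 -0.42189972]
```

View pics/t8c.png

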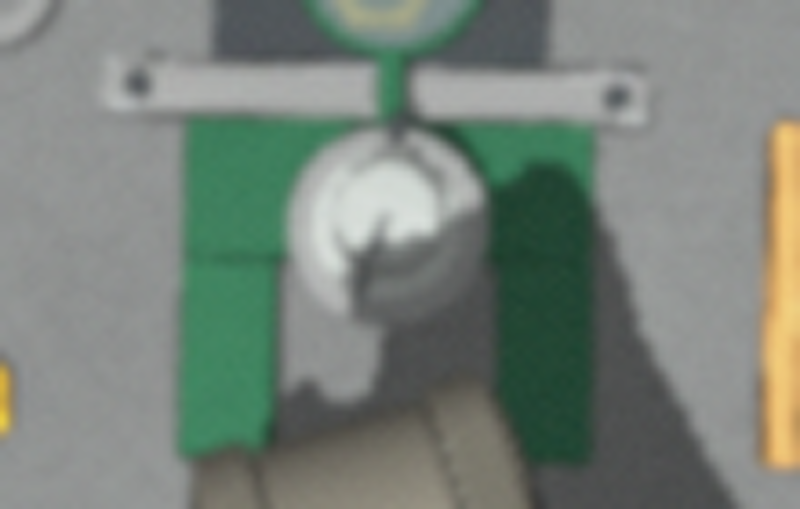

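View pics/s8c.png

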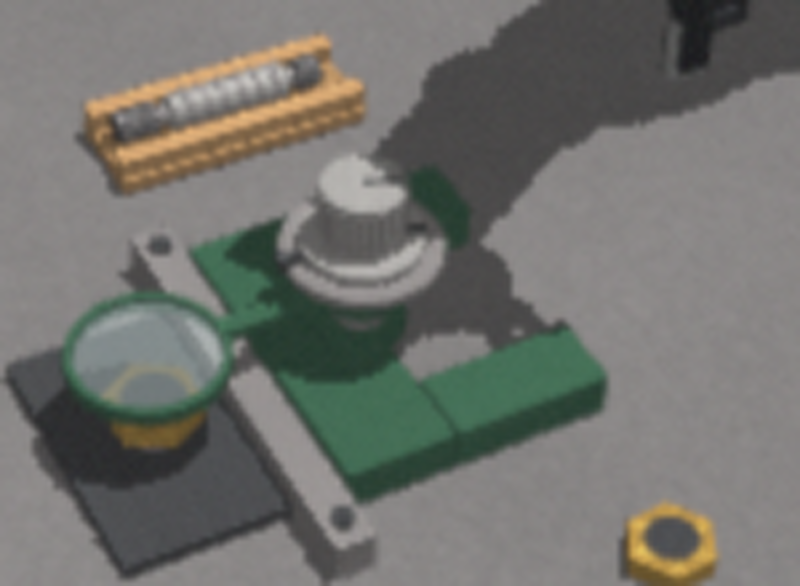

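View pics/w8.png

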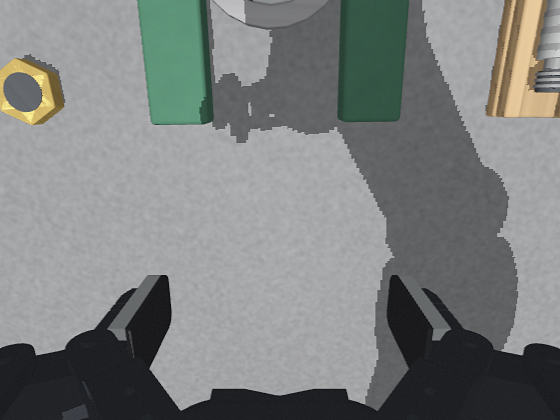

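```bash
python3 -m jog '[[[-4,0,0],0,-1],[[-8,0,0],0,-1],[[-8,0,0],0,-1],[[-8,0,0],0,-1]]';  python3 -c "
from h import *
o=get_obs();print(o['contact_force'])
f=snap('wrist','w9.png');print(f['origin'],f['rotation'])
f=load('t8.png');s=800/110
for n,x,y,z in [('FL',187,117,.028),('FR',593,124,.028),('RL',182,458,.028),('RR',588,463,.028),('knobtop',387,198,.1235)]: print(n,pix2w(f,220+(x+.5)/s-.5,170+(y+.5)/s-.5,z).round(4))
"
```

```text
clock: 9.02
tcp_pos: [0.578, 0.0154, 0.3304]
orientation: [-0.058, -2.192, 2.192]
contact_force: [-0.5, -0.1, -0.7]
grip_width: 0.0855
[-0.54589511 -0.06547055 -0.70910876]
[0.65270488 0.0103193  0.29923642] [-0.22987885  0.24360235 -1.61282939]
FL [0.7065 0.0991 0.028 ]
FR [ 0.6989 -0.0781  0.028 ]
RL [0.5577 0.1039 0.028 ]
RR [ 0.5511 -0.0711  0.028 ]
knobtop [0.6554 0.0128 0.1235]
```

View pics/w9.png

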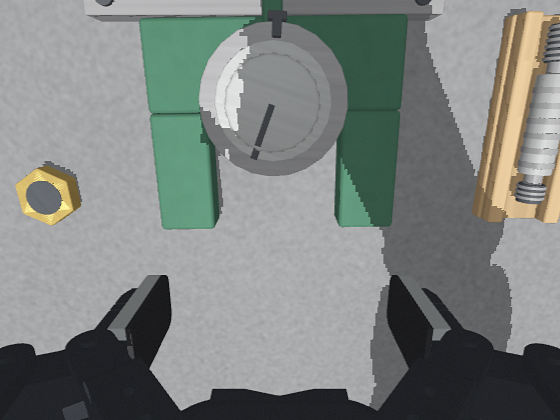

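```bash
python3 -c "
from h import *
f=load('w9.png')
i=f['image'][0:30,70:450]; cv2.imwrite('pics/w9b.png',cv2.resize(i,(800,126),interpolation=cv2.INTER_NEAREST))
i=f['image'][0:180,170:380]; cv2.imwrite('pics/w9c.png',cv2.resize(i,(700,600),interpolation=cv2.INTER_CUBIC))
"
```

```text
(no output)
```

View pics/w9b.png

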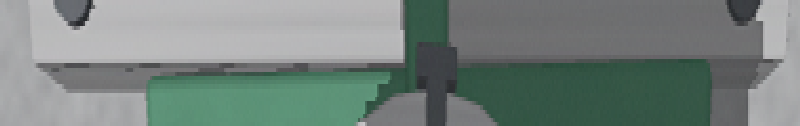

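View pics/w9c.png

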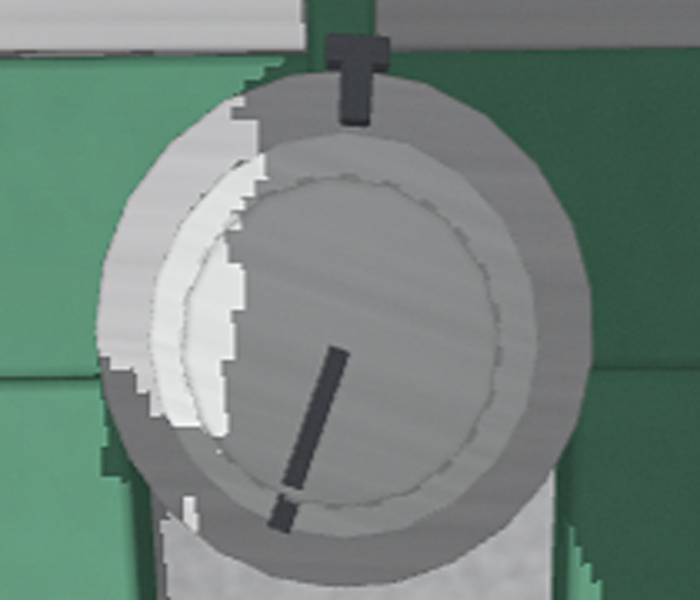

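```bash
python3 -m jog '[[[6,0,-2],0,-1],[[8.5,0,-3],0,-1],[[8.5,6,-3],0,-1],[[8.5,12,-3],0,-1],[[8.5,14.9,-3],0,-1],[[8.5,14.9,-3],0,-1],[[6,14.9,-3],0,-1],[[4.8,14.9,-3],0,-1],[[4.3,14.9,-3],0,-1]]'; python3 -m jog '[[[-0.4,0,0],0,-1],[[-0.8,0,0],0,-1],[[-0.8,0,0],0,-1]]'; python3 -c "
from h import *
o=get_obs();print(o['contact_force'],o['moment'])
f=snap('wrist','w10.png')"
```

```text
clock: 10.2
tcp_pos: [0.5381, 0.0476, 0.1839]
orientation: [-0.064, -2.194, 2.193]
contact_force: [-0.5, -1.0, 0.3]
grip_width: 0.0855
clock: 10.58
tcp_pos: [0.5444, 0.0474, 0.1825]
orientation: [-0.058, -2.192, 2.193]
contact_force: [-3.6, 1.0, 3.3]
grip_width: 0.0854
[-3.63619605  1.00990334  3.31418391] [0.21782097 0.77261155 0.19025583]
```

View pics/w10.png

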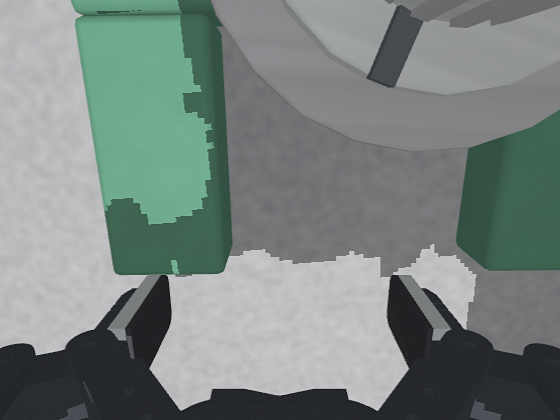

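```bash
for i in 1 2; do :; done; python3 -m jog '[[[-0.3,0,0],0,-1],[[-0.4,0,0],0,-1],[[-0.4,0,0],0,-1]]'; python3 -m jog '[[[-0.3,0,0],0,-1],[[-0.4,0,0],0,-1],[[-0.4,0,0],0,-1]]'; python3 -c "
from h import *
o=get_obs();print(o['contact_force'],o['moment'])"
```

```text
clock: 11.0
tcp_pos: [0.5468, 0.048, 0.182]
orientation: [-0.052, -2.191, 2.192]
contact_force: [-9.9, 3.5, 6.1]
grip_width: 0.0855
clock: 11.38
tcp_pos: [0.5484, 0.0482, 0.1818]
orientation: [-0.043, -2.187, 2.191]
contact_force: [-19.7, 2.1, 15.9]
grip_width: 0.0856
[-19.66682655   2.11690533  15.93739691] [1.27419451 3.90657372 0.89765843]
```

```bash
python3 -m jog '[[[-0.3,0,0],0,-1],[[-0.5,0,0],0,-1],[[-0.5,0,0],0,-1]]'; python3 -c "
from h import *
o=get_obs();print(o['contact_force'],o['moment'],R.from_rotvec(o['orientation']).as_matrix().round(3))
snap('wrist','w11.png');snap('top','t11.png');snap('scene','s11.png')
cv2.imwrite('pics/t11c.png',cv2.resize(cv2.imread('pics/t11.png')[170:240,220:330],(800,509),interpolation=cv2.INTER_CUBIC))
cv2.imwrite('pics/s11c.png',cv2.resize(cv2.imread('pics/s11.png')[180:290,220:370],(800,586),interpolation=cv2.INTER_CUBIC))
"
```

```text
clock: 11.75
tcp_pos: [0.5501, 0.0489, 0.1808]
orientation: [-0.031, -2.184, 2.189]
contact_force: [-29.7, 4.7, 20.3]
grip_width: 0.0853
[-29.69326401   4.71254118  20.25873806] [1.874008   5.95846325 1.42483761] [[-0.999 -0.021 -0.049]
 [ 0.049 -0.002 -0.999]
 [ 0.021 -1.     0.003]]
```

View pics/t11c.png

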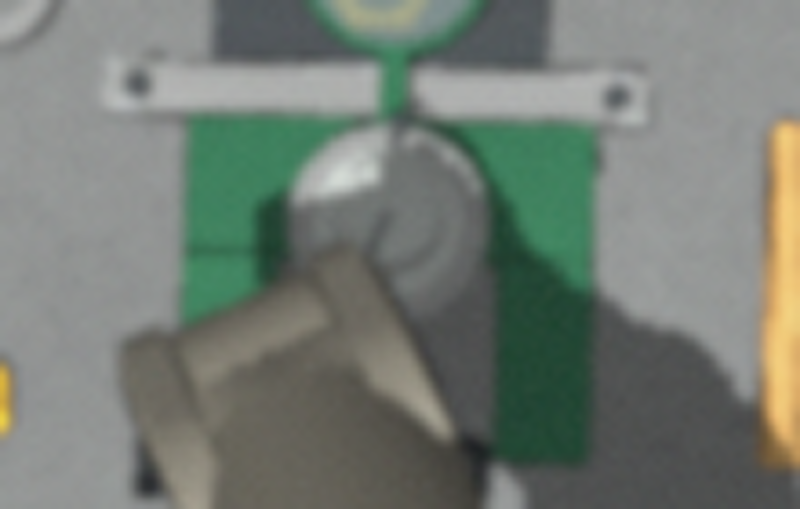

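View pics/s11c.png

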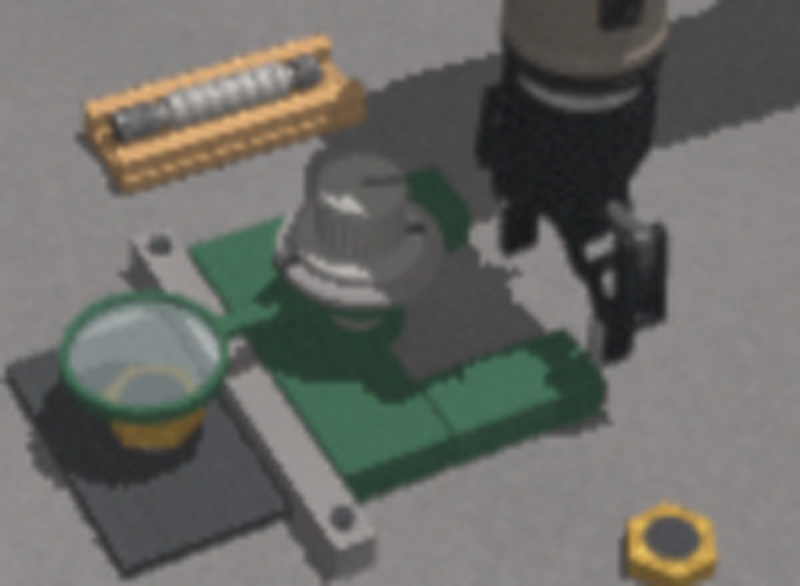

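View pics/w11.png

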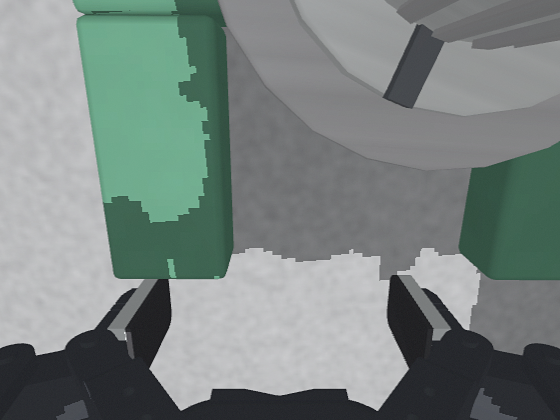

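```bash
python3 -m jog '[[[1.5,0,0],0,-1],[[4,0,0],0,-1],[[5.5,-6,1],0,-1],[[5.5,-12,3],0,-1],[[5.5,-15,3],0,-1],[[1,-15,3],0,-1],[[-2,-15,3],0,-1],[[-2.5,-15,3],0,-1],[[-2.5,-15,3],0,-1]]';python3 -c "
from h import *
o=get_obs();print(o['contact_force'])
f=snap('wrist','w12.png')
i=f['image'][0:60,70:450]; cv2.imwrite('pics/w12b.png',cv2.resize(i,(800,126*2),interpolation=cv2.INTER_NEAREST))
"
```

```text
clock: 13.02
tcp_pos: [0.5812, 0.015, 0.3323]
orientation: [-0.061, -2.192, 2.193]
contact_force: [-0.2, 0.5, 1.3]
grip_width: 0.0852
[-0.22964087  0.51449229  1.33292051]
```

View pics/w12.png

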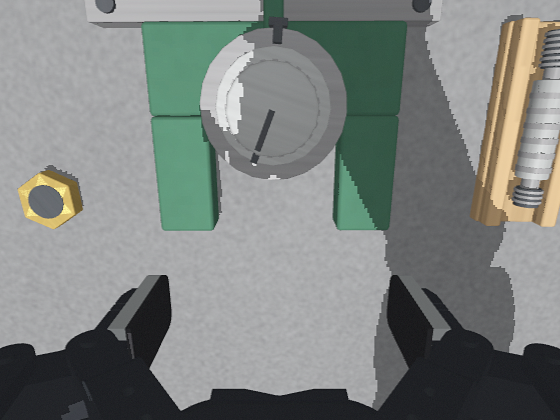

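View pics/w12b.png

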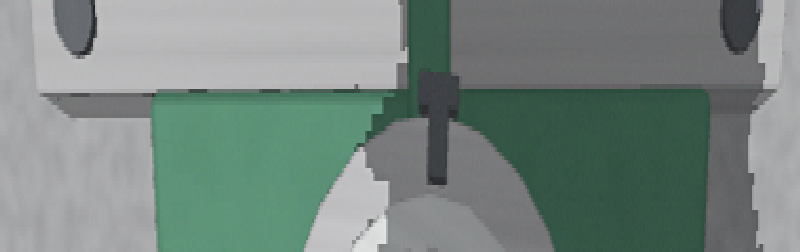

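```bash
python3 -c "
from h import *
f=load('w12.png')
i=f['image'][5:185,170:380]; cv2.imwrite('pics/w12c.png',cv2.resize(i,(700,600),interpolation=cv2.INTER_CUBIC))
"
```

```text
(no output)
```

View pics/w12c.png

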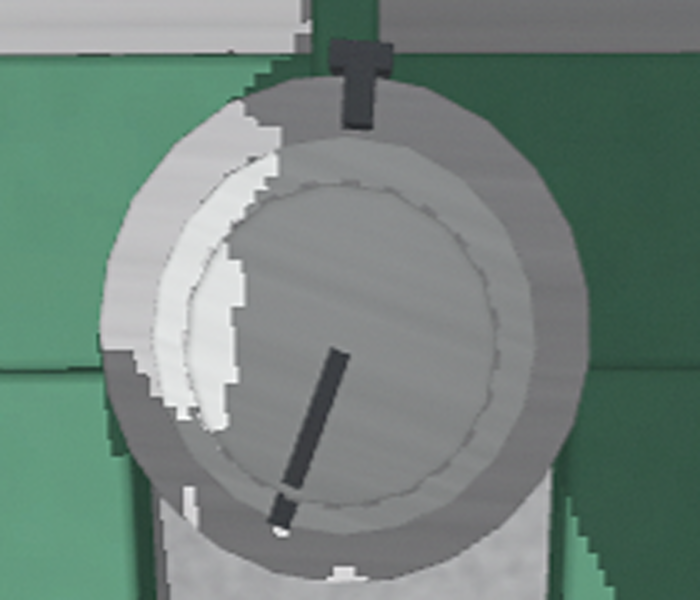

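```bash
cat > k.py <<'E'
from h import *
def run(fn,pts,x0=170,y0=5,s=10/3):
    f=load(fn); g=lambda x,y,z: pix2w(f,x0+(x+.5)/s-.5,y0+(y+.5)/s-.5,z)
    P={n:g(x,y,z) for n,x,y,z in pts}
    for n in P: print(n,P[n].round(4))
    return P
E
python3 - <<'E'
from k import *
P=run('w12.png',[('ktop',341,343,.1235),('skirt',344,335,.0895),('ring',345,328,.08),('ptr',279,528,.0895),('tab',357,129,.0895)])
c=P['skirt'][:2]
for n in ['ptr','tab']:
    d=P[n][:2]-c; print(n,np.hypot(*d),np.arctan2(d[1],d[0]))
c=P['ktop'][:2];print(rel((c[0],c[1],.3)))
for n in ['ptr','tab']:
    d=P[n][:2]-c; print(n,np.hypot(*d),np.arctan2(d[1],d[0]))
E
```

```text
ktop [0.6513 0.0134 0.1235]
skirt [0.6517 0.0135 0.0895]
ring [0.6527 0.0134 0.08  ]
ptr [0.6204 0.0266 0.0895]
tab [0.6827 0.0096 0.0895]
ptr 0.03397353439093477 2.7446808021709415
tab 0.03128002229034738 -0.1261978111681366
[-7.06  3.23 -0.23]
ptr 0.033673220317072546 2.73777226590792
tab 0.031632709413584634 -0.12165712534560674
```

```bash
python3 -c "
from h import *
o=get_obs();print(o['joints'].round(3),o['clock'],o['contact_force'])"
```

```text
[ 0.089  0.419 -0.284  1.839  0.146  0.905 -1.889] 13.075 [ 0.0778252  -0.19612756 -0.23617451]
```

```bash
python3 -m jog '[[[-4,0,-0.2],-0.18,-1],[[-7.1,0,-0.2],-0.36,-1],[[-7.1,0,-0.2],-0.54,-1],[[-7.1,0,-0.2],-0.72,-1],[[-7.1,0,-0.2],-0.9,-1],[[-7.1,0,-0.2],-1.08,-1],[[-7.1,0,-0.2],-1.26,-1],[[-7.1,0,-0.2],-1.44,-1],[[-7.1,0,-0.2],-1.5,-1]]' ; python3 -m jog '[[[0,0,0],-0.18,-1],[[0,0,0],-0.36,-1],[[0,0,0],-0.54,-1],[[0,0,0],-0.72,-1],[[0,0,0],-0.9,-1],[[0,0,0],-1.08,-1],[[0,0,0],-1.26,-1],[[0,0,0],-1.44,-1],[[0,0,0],-1.44,-1]]'; python3 -c "
from h import *
o=get_obs();print(o['joints'].round(3),R.from_rotvec(o['orientation']).as_matrix().round(3));print(rel((.652,.0134,.269)))"
```

```text
clock: 14.2
tcp_pos: [0.6516, 0.0131, 0.3326]
orientation: [-1.149, 1.3, -1.299]
contact_force: [0.4, 0.1, -0.5]
grip_width: 0.0857
clock: 15.32
tcp_pos: [0.6518, 0.0131, 0.3324]
orientation: [-1.562, 0.204, -0.203]
contact_force: [0.6, -0.5, -0.7]
grip_width: 0.0851
[ 0.502  0.686 -0.919  1.634  0.592  1.124  0.738] [[ 0.967 -0.001  0.256]
 [-0.256 -0.     0.967]
 [-0.001 -1.    -0.   ]]
[0.02 6.34 0.04]
```

```bash
python3 -m jog '[[[0,4,0],0,-1],[[0,6.3,0],0,-1],[[0,6.3,0],0,-1],[[0,6.3,0],0,-1]]' 25; python3 -m jog '[[[0,0,0],0,0.0],[[0,0,0],0,0.2],[[0,0,0],0,0.2],[[0,0,0],0,0.2],[[0,0,0],0,0.2]]' 25; python3 -c "
from h import *
o=get_obs();print(o['contact_force'],o['moment'])
snap('scene','s13.png');snap('wrist','w13.png')
cv2.imwrite('pics/s13c.png',cv2.resize(cv2.imread('pics/s13.png')[150:290,200:390],(800,590),interpolation=cv2.INTER_CUBIC))"
```

```text
clock: 15.82
tcp_pos: [0.6529, 0.0135, 0.2707]
orientation: [-1.561, 0.202, -0.204]
contact_force: [-0.6, 1.0, 0.5]
grip_width: 0.0856
clock: 16.45
tcp_pos: [0.6529, 0.0135, 0.2706]
orientation: [-1.561, 0.201, -0.203]
contact_force: [0.1, 1.3, 4.9]
grip_width: 0.0434
[0.09133669 1.26625194 4.88747239] [ 0.08879243  0.1002538  -0.07675238]
```

View pics/s13c.png

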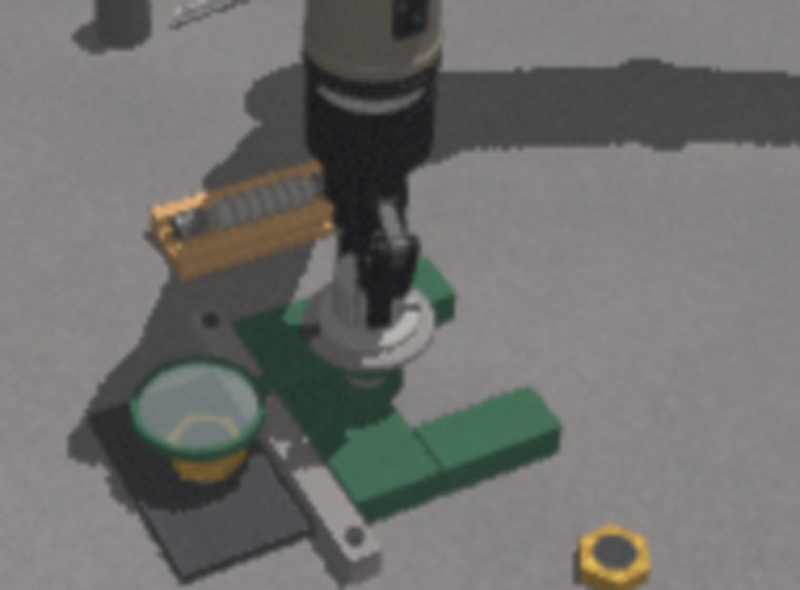

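View pics/w13.png

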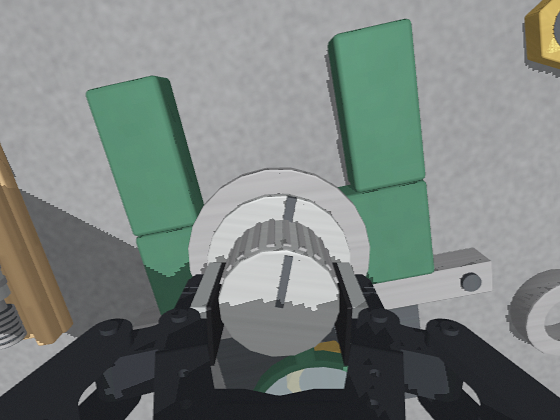

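```bash
python3 -m jog '[[[0,0,0],0.18,0.2],[[0,0,0],0.36,0.2],[[0,0,0],0.54,0.2],[[0,0,0],0.72,0.2],[[0,0,0],0.9,0.2],[[0,0,0],1.08,0.2],[[0,0,0],1.26,0.2],[[0,0,0],1.4,0.2],[[0,0,0],1.4,0.2]]' ; python3 -c "
from h import *
o=get_obs();print(o['contact_force'],o['moment'])
snap('wrist','w14.png')"
```

```text
clock: 17.68
tcp_pos: [0.6509, 0.012, 0.2705]
orientation: [-1.173, 1.277, -1.276]
contact_force: [-12.1, -4.3, 15.5]
grip_width: 0.0432
[-12.13101797  -4.30682881  15.5022978 ] [-0.83131957  2.51307734 -0.02491118]
```

View pics/w14.png

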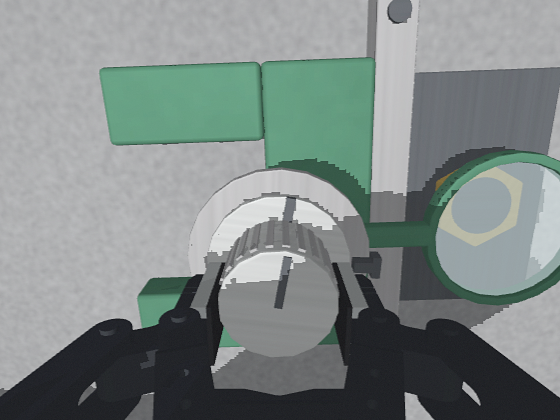

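```bash
python3 -c "
from h import *
o=get_obs();M=R.from_rotvec(o['orientation']).as_matrix();print(M.round(3));print((M.T@np.array([-.18,-.05,0])).round(2))"
```

```text
[[-0.088 -0.005  0.996]
 [-0.996 -0.004 -0.088]
 [ 0.005 -1.    -0.005]]
[ 0.07  0.   -0.17]
```

Correct the 2 mm x offset, then continue the turn (1.47 remaining; stop a bit short and check).

```bash
python3 -m jog '[[[0,0,-0.17],0,0.2],[[0,0,-0.17],0.18,0.2],[[0,0,-0.17],0.36,0.2],[[0,0,-0.17],0.54,0.2],[[0,0,-0.17],0.72,0.2],[[0,0,-0.17],0.9,0.2],[[0,0,-0.17],1.08,0.2],[[0,0,-0.17],1.25,0.2],[[0,0,-0.17],1.4,0.2],[[0,0,-0.17],1.4,0.2]]' ; python3 -c "
from h import *
o=get_obs();print(o['contact_force'],o['moment'])
snap('wrist','w15.png')"
```

```text
clock: 18.98
tcp_pos: [0.6484, 0.0142, 0.2705]
orientation: [-0.099, 2.182, -2.183]
contact_force: [-15.0, 1.6, 17.8]
grip_width: 0.0431
[-14.95871682   1.64847433  17.80166997] [ 0.27406076  3.0979504  -0.07664662]
```

View pics/w15.png

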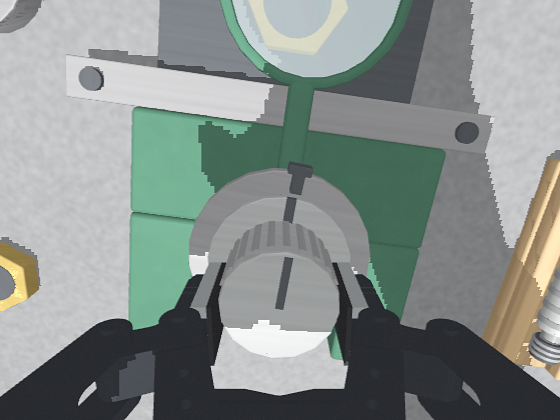

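```bash
python3 -c "
from h import *
f=load('w15.png')
i=f['image'][150:320,200:360]; cv2.imwrite('pics/w15c.png',cv2.resize(i,(560,595),interpolation=cv2.INTER_CUBIC))
"
```

```text
(no output)
```

View pics/w15c.png

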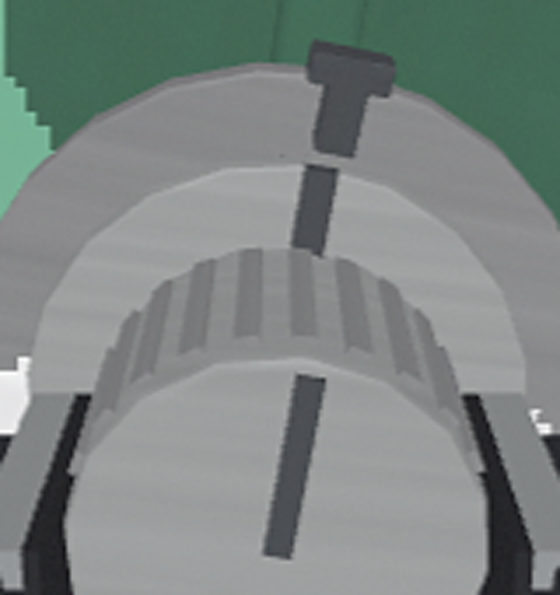

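```bash
python3 -m jog '[[[0,0,0],0.045,0.2],[[0,0,0],0.045,0.2],[[0,0,0],0.045,0.2]]' ; python3 -c "
from h import *
o=get_obs();M=R.from_rotvec(o['orientation']).as_matrix();print(M.round(3))
print(o['contact_force'],o['moment'])
f=snap('wrist','w16.png')
i=f['image'][150:320,200:360]; cv2.imwrite('pics/w16c.png',cv2.resize(i,(560,595),interpolation=cv2.INTER_CUBIC))"
```

```text
clock: 19.4
tcp_pos: [0.6484, 0.0142, 0.2705]
orientation: [-0.052, 2.205, -2.205]
contact_force: [-14.9, 1.3, 18.9]
grip_width: 0.0432
[[-0.999 -0.008  0.039]
 [-0.039 -0.    -0.999]
 [ 0.008 -1.    -0.   ]]
[-14.91984224   1.26805021  18.91183204] [ 0.31424495  3.16873277 -0.05669981]
```

View pics/w16c.png

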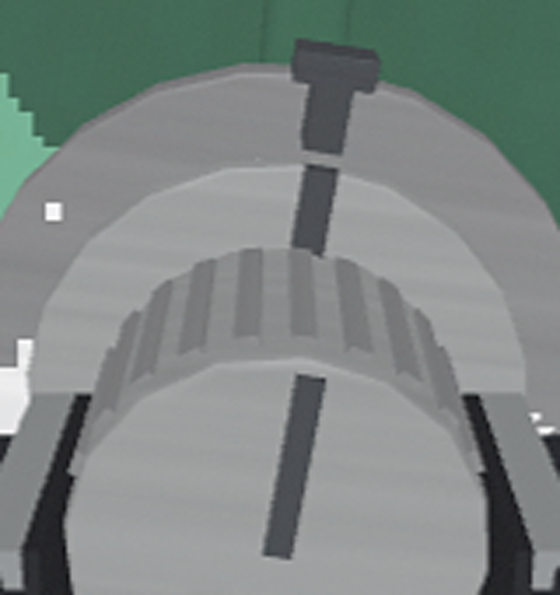

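```bash
python3 -m jog '[[[0.15,0,0],0,0.2],[[0.15,0,0],0,0.2]]'; python3 -m jog '[[[0,0,0],0,-0.2],[[0,0,0],0,-0.5],[[0,0,0],0,-1],[[0,0,0],0,-1],[[0,0,0],0,-1]]' ; python3 -m jog '[[[0,-3,0],0,-1],[[0,-6.5,0],0,-1],[[4,-6.5,0],0,-1],[[7.5,-6.5,0],0,-1],[[7.5,-6.5,0],0,-1],[[7.5,-6.5,0],0,-1]]' ; python3 -c "
from h import *
o=get_obs();print(o['contact_force'])
f=snap('wrist','w17.png');snap('top','t17.png');snap('scene','s17.png')
i=f['image'][0:180,170:380]; cv2.imwrite('pics/w17c.png',cv2.resize(i,(700,600),interpolation=cv2.INTER_CUBIC))
i=f['image'][0:60,70:450]; cv2.imwrite('pics/w17b.png',cv2.resize(i,(800,126*2),interpolation=cv2.INTER_NEAREST))
cv2.imwrite('pics/t17c.png',cv2.resize(cv2.imread('pics/t17.png')[140:265,200:350],(720,600),interpolation=cv2.INTER_CUBIC))"
```

```text
clock: 19.7
tcp_pos: [0.6478, 0.0141, 0.2705]
orientation: [-0.049, 2.204, -2.203]
contact_force: [-9.7, 1.6, 14.3]
grip_width: 0.0432
clock: 20.32
tcp_pos: [0.6494, 0.0132, 0.2696]
orientation: [-0.043, 2.202, -2.202]
contact_force: [-0.4, 0.7, 0.0]
grip_width: 0.0855
clock: 21.08
tcp_pos: [0.5751, 0.0103, 0.3351]
orientation: [-0.041, 2.201, -2.201]
contact_force: [-0.1, 0.5, -0.3]
grip_width: 0.0856
[-0.11257165  0.4710005  -0.26861795]
```

View pics/w17.png

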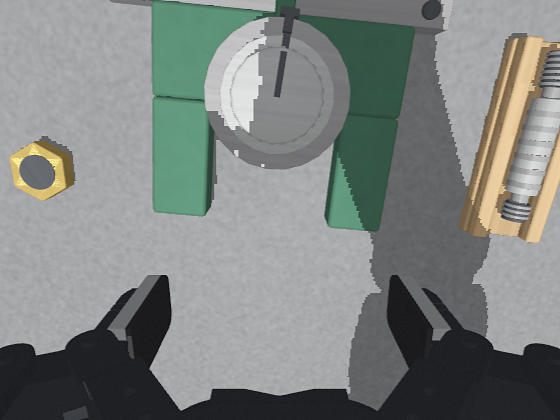

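View pics/w17c.png

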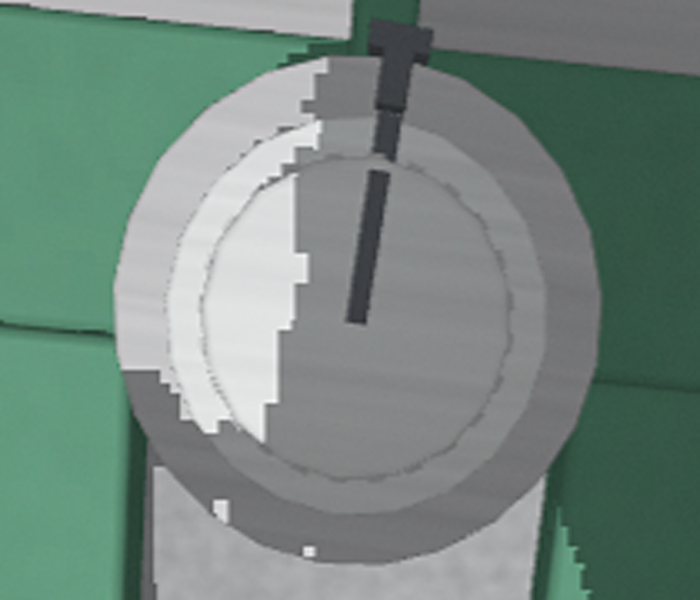

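View pics/w17b.png

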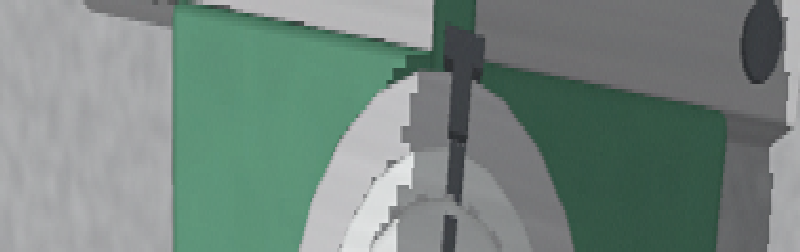

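View pics/t17c.png

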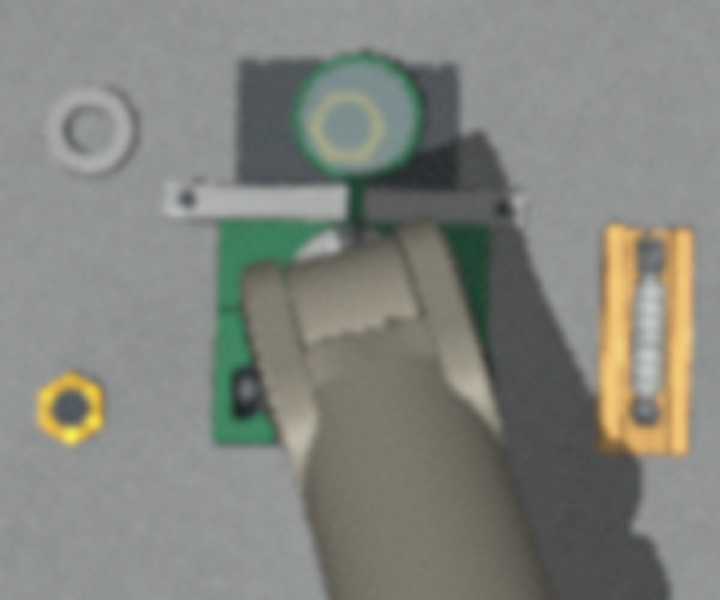

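```bash
python3 -c "
from h import *
f=load('t17.png');p=pix2w(f,200+358.5/4.8-.5,140+115.5/4.8-.5,.056);print(p, (p[0]-.7048)*.0566+(p[1]-.0173)*.998)
n=pix2w(f,200+347.5/4.8-.5,140+128.5/4.8-.5,.033);print(n,(n[0]-.7048)*.0566+(n[1]-.0173)*.998)
P=lambda u,v:pix2w(load('w17.png'),170+(u+.5)*.3-.5,(v+.5)*.3-.5,.0895)
print(P(387,113),P(390,107),P(388,110))
o=get_obs();print(o['clock'],abs(o['qvel']).max())"
```

```text
[0.76962908 0.0056535  0.056     ] -0.007953885077132457
[0.76595244 0.0130289  0.033     ] -0.0008013263056217612
[0.68239261 0.00997652 0.0895    ] [0.68327714 0.00954072 0.0895    ] [0.68283207 0.00983761 0.0895    ]
21.225 0.0048561341981312595
```

Lens is about 8 mm off the centre line (limit 22 mm), the pointer lines up to within about 1 mm, the foot is flush and the gripper is clear. Handing in.

```bash
python3 -c "
from bench import hand_in
print(hand_in())"
```

```text
the job is handed in; nothing more can be done
None
```

The stand is flush against the stop bar, the knob pointer is lined up with the index tab, and the job is handed in at about 21 s. It reports no verdict, so this rests on my own last camera checks.

**Pushing:** I pushed only on the rear faces of the foot, first both legs together with the open fingers, then the left leg alone. After the first left-leg push the wrist picture still showed the left front corner about 4–5 mm off the bar. I pushed that leg again, to about 30 N.

**Turning the knob:** I turned it about 2.85 rad clockwise in a single grasp. My grip sat about 2 mm too far forward, so the stand was pressed into the bar with up to about 15 N. I partly corrected this mid-turn and eased off before letting go.

**Last checks:**
- **Foot:** in the wrist picture taken after release, its front edge runs along the bar with no visible gap.
- **Lens:** it is about 8 mm off the nut's centre line (limit 22 mm).
- **Pointer:** its end is within about 1 mm of the index tab (limit 3.2 mm).
- **Robot and surroundings:** the gripper is open and clear, and contact force is about zero. The bystanders near the stand look unmoved; I did not measure them or check the far ones.

**Disagreement:** during the left-leg pushing, the top and wrist cameras differed by about 1–3 mm on the skew and the left-corner gap. I went by the close wrist view.

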